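# Size a pincushion blank on the corner gauge

## Task

With the sizing bed still empty, press the white, then the yellow, then the green key fully down, one at a time, letting each come up again; never press the red one. Then lay the pale block with the pink disc flat on the bed and push it gently but firmly into the corner, a long side flush against the blue stop and an end flush against the orange stop, so that both spring-backed stops visibly give by about 3 mm. Finish while still holding it pressed there, and leave everything else on the table where it is.

Things in the scene. Friction and masses are not known exactly. Their poses are not given: they have to be found in the camera images.
- blank: The block to be sized: a pale wooden pincushion blank with a pink disc on its top, about 0.11 kg, standing loose on the table. 50 mm along its x, 72 mm along its y (the long way), 44 mm tall (z); origin at the centre of its underside. Either end of it may lead: half a turn makes no difference.
- bed: The sizing bed, fixed to the table: a flat aluminium plate 170 x 170 mm, 12 mm thick, so the block stands on it 12 mm above the table. Origin at the centre of its underside; x runs towards the blue stop, y away from the orange stop, z up. Behind each stop, 21 mm beyond its resting face, a fixed dark bracket 8 mm thick rises to 26 mm above the table. Wood drags on the plate (friction about 0.6).
- stop_rear: The blue stop, a bar 12 mm thick and 112 mm long along the bed's y, top 28 mm above the table. Origin on the lower edge of its pressing face, mid-length; that face looks to the bed's -x and rests at x = +55 mm, y from -52 to +60 mm in the bed's frame. Axes parallel to the bed's. It is spring-backed: it yields along the bed's +x by 1 mm for every 1.2 N, no preload, up to 6 mm, where it meets a hard end.
- stop_side: The orange stop, a bar 12 mm thick and 112 mm long along the bed's x, top 28 mm above the table. Origin on the lower edge of its pressing face, mid-length; that face looks to the bed's +y and rests at y = -55 mm, x from -60 to +52 mm in the bed's frame. Axes parallel to the bed's. Spring-backed like the other: yields along the bed's -y by 1 mm for every 1.2 N, no preload, up to 6 mm.
- keypad: The bed's grey keypad box, 150 x 136 mm, 22 mm tall, fixed to the table, with four round keys in a 64 mm square; origin at the centre of its underside. Which key sits in which corner varies.
- key_white_top (a point): Centre of the top of the white key, a round spring push button of 28 mm diameter (wakes the gauge); 44 mm above the table when up and 10 mm above its 44 mm wide black collar. It moves straight down.
- key_white (a joint): How far the white key is pressed: 0 up, 0.006 m fully down. It starts to move at 1.5 N and is fully down at 5 N; it springs back.
- key_yellow_top (a point): Centre of the top of the yellow key, a round spring push button of 28 mm diameter (sets it to zero); 44 mm above the table when up and 10 mm above its 44 mm wide black collar. It moves straight down.
- key_yellow (a joint): How far the yellow key is pressed: 0 up, 0.006 m fully down. It starts to move at 1.5 N and is fully down at 5 N; it springs back.
- key_green_top (a point): Centre of the top of the green key, a round spring push button of 28 mm diameter (starts the measurement); 44 mm above the table when up and 10 mm above its 44 mm wide black collar. It moves straight down.
- key_green (a joint): How far the green key is pressed: 0 up, 0.006 m fully down. It starts to move at 1.5 N and is fully down at 5 N; it springs back.
- key_red_top (a point): Centre of the top of the red key, a round spring push button of 28 mm diameter (erases the records: do not press); 44 mm above the table when up and 10 mm above its 44 mm wide black collar. It moves straight down.
- key_red (a joint): How far the red key is pressed: 0 up, 0.006 m fully down. It starts to move at 1.5 N and is fully down at 5 N; it springs back.
- dark_blank: A look-alike of the block in dark brown wood with a grey disc on top: 50 x 72 x 44 mm, origin at the centre of its underside. Not wanted; leave it.
- spool_pink: Small spool of pink thread, 32 mm diameter, 40 mm tall; origin at the centre of its underside. Leave it.
- spool_blue: Small spool of dark blue thread, 32 mm diameter, 40 mm tall; origin at the centre of its underside. Leave it.
- pin_tin: Flat round metal pin tin, 70 mm diameter, 26 mm tall; origin at the centre of its underside. Leave it.
- oil_bottle: Small yellow machine-oil bottle with a red cap, 40 mm diameter, 80 mm tall; origin at the centre of its underside. Leave it.
- tape_case: Round green tape-measure case lying flat, 56 mm diameter, 19 mm tall; origin at the centre of its underside. Leave it.
Mind the look-alikes: they are no part of the job. Several things have the shape of the blank; the one meant has the colours described above.

How it is judged:
By the outcome, as a careful person would: the job done as asked, in the order asked, and still so for the second after the job is handed in, while the arm keeps its last pose, push and grip.
It also fails if it takes over 67 s, if anything falls off the work surface, if the arm or the gripper's body presses on something with over 40 N, if the wrist force passes 120 N, or if a joint passes its speed limit or range.

## Robot

A 6-joint arm with a two-finger parallel gripper is mounted at the origin on the work surface. World frame = base frame: x ahead of the robot, y to its left, z up, the work surface at z = 0. Lengths are in m, angles in rad, forces in N, time in s.
With the tool pointing down it reaches from about 0.3 to 0.95 m from the base axis. Payload 3.1 kg.
Tool frame: the origin (TCP) lies midway between the tips of the shut fingers; the grasp point (between the pads) lies 19 mm behind it (r.grasp_offset is the distance from the TCP to the grasp point, in m); z points along the fingers, x is the direction in which the jaws open and shut, and the axes are right-handed (so a half turn about z gives the same grasp; the last joint's range is limited). The gripper opens to 85 mm and grips with 20 to 120 N. Pads are 22 mm wide; open, the fingers measure 114 mm over their backs; the gripper's body (76 mm by 85 mm) begins 54 mm behind the grasp point. The pads swing forward as they close: fully open they stand 13 mm farther back than shut.
Start: joints at [-1.331, 0.308, 1.634, -0, 1.2, -0.07], TCP at [0.191, -0.595, 0.231] pointing down, gripper open.
Joint ranges: [-3.06, 3.06], [-0.79, 1.96], [0.05, 2.63], [-1.19, 4.34], [0.05, 2.64], [-2.94, 2.94]. Speed limits (rad/s): [2.79, 2.79, 3.14, 3.14, 3.14, 3.14].

## Interface

Orientations are given as a unit quaternion [w, x, y, z].
In Python, from station import get_state, viewer, r gives the robot as it stands.
- The arm moves only by the tool arm_command, never from a script. Its argument "motion" is a list of rows, each an object of numbers: "grip": the opening, from 0 (shut) to 1 (fully open); "dx", "dy", "dz": the shift along the tool's x, y, z in units of 30 mm (1.0 is 30 mm); "turn": the turn about the tool's z in units of 5 degrees (1.0 is 5 degrees). In form: [{"grip": .., "dx": .., "dy": .., "dz": .., "turn": ..}, ...]. A call has 1 to 20 rows; each row shifts and turns the pose as measured when the row begins, along the tool's axes as they then stand; what a row does not reach is not made up. A row lasts 1/10 s, in which the tool goes at most 50 mm and 8.59 degrees, less where a joint would pass 70% of its speed; a pose out of reach is approached as far as the arm can. A call is refused whole if a number of a shift passes 1 or a number of a turn 1, either way. A call with a gripper value outside its range is refused whole. The fingers move at their own pace and stop on an object; "squeeze" is the grip in N (left out, the last holds). Time passes only in rows, so rows that do not move let the fingers close. It gives the time, the measured TCP pose, the force and the opening at its end, in the units of the state.
- get_state(): the state, without advancing time (a new reading comes with each control period).
- viewer.camera(name): name is "scene" or "side" or "wrist"; returns the picture (384x512x3 uint8, red, green, blue); there is no depth.
- viewer.calibration(name): a dict with "intrinsics" (3x3 intrinsics, pixels), "R" (3x3) and "t" (3): a world point X has camera coordinates R X + t. Camera axes: x right, y down, z forward; pixel columns grow to the right and rows downward; lengths in m; the calibration is good to about 2 mm. The wrist camera is an equidistant fisheye: a pixel r from the principal point sees the ray r / f radians off the axis. A picture is of the moment at which its call begins: read the wrist's pose just before it. calibration takes no time and is no camera call; for the wrist camera it gives the pose at the moment of the call.
- r.hand_in(): hands the job in, once; it reports no verdict.
The state is a dict: "time_s": time; "joints": joint angles; "qd": joint speeds; "joint_efforts": joint torques, N m; "eef_pos": TCP position; "ee_rot": TCP orientation; "ft_force": force on the tool from outside, world axes, zero at the start; "wrist_torque": the same for the moment, N m; "width": opening from 0.0 (shut) to 1.0 (fully open).
Only numpy, scipy, OpenCV 4.12 (cv2) and the standard library are available. Lean on these libraries where they do the work, as an engineer would, in place of code of your own. Each camera call takes 0.05 s, during which the arm holds its last target. There are 200 camera calls.

## Working session

There is one attempt and no reset: what is moved stays moved. The work goes in short steps, Python scripts to look and compute and a tool call to move; the robot and the scene stay as the last step left them, time stands still between calls to the robot, and variables do not carry over. Pictures are saved under pics/ and viewed, about 8 in all and at most 12, crops included, and the job is handed in when it is done.

Besides the shell and the picture viewer there is one more tool, called after "Emit:" in YAML: its name, and indented under it one key for each argument. arm_command: Moves the arm, as the interface text tells. Its arguments: {"type":"object","properties":{"motion":{"type":"array"},"squeeze":{"type":"number"}},"required":["motion"]}

```bash
mkdir -p pics; python3 - <<'E'
from station import get_state, viewer, r
import cv2
for n in ["scene","side"]:
    im=viewer.camera(n); cv2.imwrite(f"pics/{n}0.png",cv2.resize(im[:,:,::-1],(800,600),interpolation=cv2.INTER_CUBIC))
s=get_state(); print(s)
E
```

```text
{'time_s': 0.1, 'joints': array([-1.33068830e+00,  3.08945336e-01,  1.63506606e+00,  4.10303556e-05,
        1.19972337e+00, -6.97199515e-02]), 'qd': array([ 0.00069763, -0.00400958, -0.00510637,  0.00170137,  0.00141093,
       -0.0001349 ]), 'joint_efforts': array([-6.35723904e-05, -4.16407514e+01, -2.77644074e+01, -1.24061526e-04,
        3.98959775e-03, -4.82080509e-06]), 'eef_pos': array([ 0.19035246, -0.59451244,  0.23014163]), 'ee_rot': array([-7.04774743e-04,  8.07737304e-01, -5.89541601e-01, -8.06733386e-04]), 'ft_force': array([ 0.12903876,  0.09844239, -0.28931172]), 'wrist_torque': array([0.00738129, 0.01472664, 0.02326552]), 'width': 0.9975372758440061}
```

View pics/scene0.png

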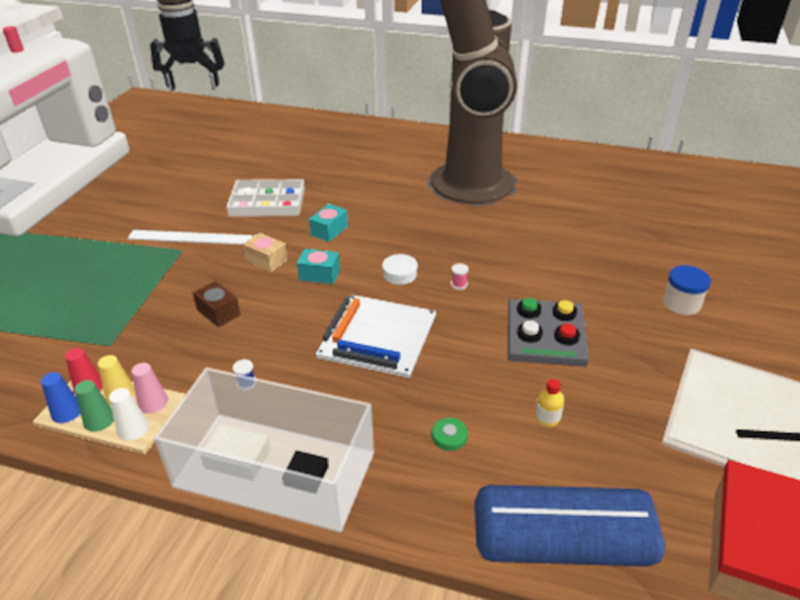

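View pics/side0.png

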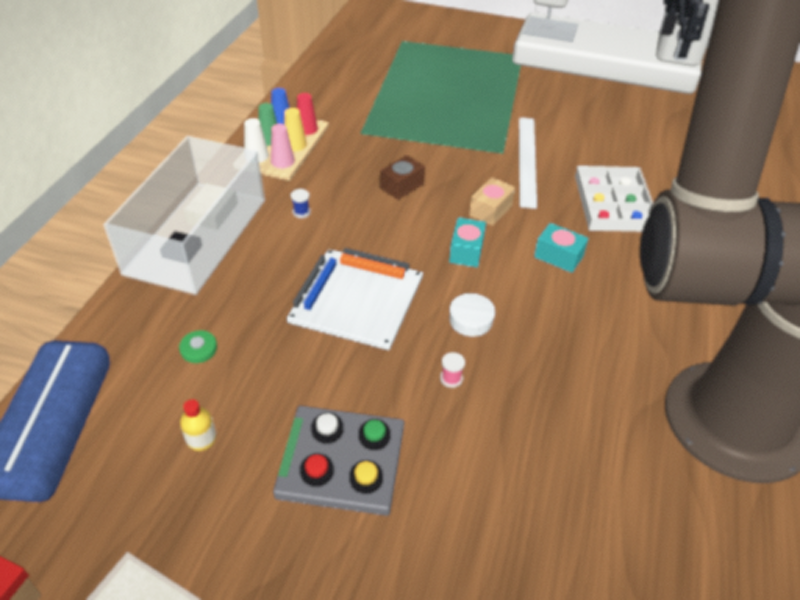

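Scene view: pale block at (265,252), green key (530,304), yellow (566,307), white (530,328), red (568,331), bed around (377,335) with blue stop nearer the camera and orange to the left. The side view agrees: block (492,198), white (327,425), yellow (366,473), green (374,431), red (317,467).

```bash
cat > h.py <<'E'
import numpy as np, cv2
from station import get_state, viewer, r
def bp(cam,uv,z):  # native pixels -> world at height z
    c=viewer.calibration(cam);K,R,t=map(np.array,(c["intrinsics"],c["R"],c["t"]))
    d=R.T@np.linalg.solve(K,[uv[0],uv[1],1.]); o=-R.T@t
    return o+d*(z-o[2])/d[2]
def crop(cam,u,v,w,h,s,name,im=None):
    im=viewer.camera(cam) if im is None else im
    return cv2.resize(im[v:v+h,u:u+w,::-1],None,fx=s,fy=s,interpolation=cv2.INTER_CUBIC)
E
python3 - <<'E'
from h import *
np.set_printoptions(precision=4,suppress=True)
S=1.5625
P={"green":((530,304),(374,430)),"yellow":((566,307),(366,473)),"white":((530,328),(327,425)),"red":((568,331),(317,466)),"blank":((264,244),(493,191))}
for k,(a,b) in P.items(): print(k,bp("scene",np.array(a)/S,.044),bp("side",np.array(b)/S,.044))
for k,z,a,b in [("teal1",.044,(329,214),(564,238)),("teal2",.044,(318,258),(469,232)),("dark",.044,(214,295),(403,168)),("tin",.026,(400,264),(472,303)),("pink",.04,(460,269),(453,360)),("bedc",.012,(377,335),(358,298))]: print(k,bp("scene",np.array(a)/S,z),bp("side",np.array(b)/S,z))
a=crop("scene",145,140,140,105,5.7,"");b=crop("side",175,100,150,125,4,"")
cv2.imwrite("pics/a.png",a[:600,:800]);cv2.imwrite("pics/b.png",b)
E
```

```text
green [0.4791 0.2091 0.044 ] [0.4701 0.2114 0.044 ]
yellow [0.4697 0.2721 0.044 ] [0.4587 0.2744 0.044 ]
white [0.5438 0.2187 0.044 ] [0.5312 0.224  0.044 ]
red [0.5335 0.2824 0.044 ] [0.5204 0.285  0.044 ]
blank [ 0.4374 -0.3353  0.044 ] [ 0.4342 -0.339   0.044 ]
teal1 [ 0.2957 -0.25    0.044 ] [ 0.2923 -0.253   0.044 ]
teal2 [ 0.4524 -0.2118  0.044 ] [ 0.4479 -0.2148  0.044 ]
dark [ 0.6129 -0.3521  0.044 ] [ 0.6088 -0.351   0.044 ]
tin [ 0.4038 -0.0582  0.026 ] [ 0.4057 -0.0718  0.026 ]
pink [0.4057 0.0635 0.04  ] [0.4026 0.0604 0.04  ]
bedc [ 0.6007 -0.0418  0.012 ] [ 0.5835 -0.0358  0.012 ]
```

View pics/a.png

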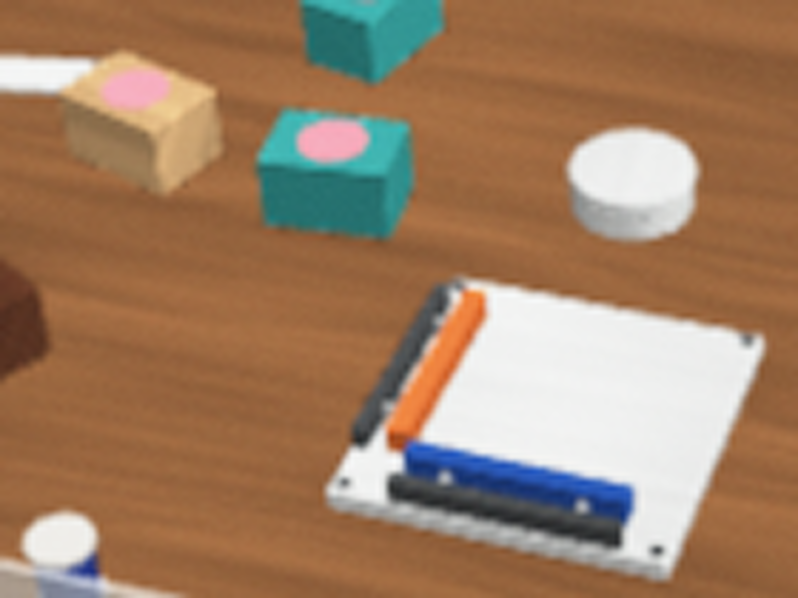

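View pics/b.png

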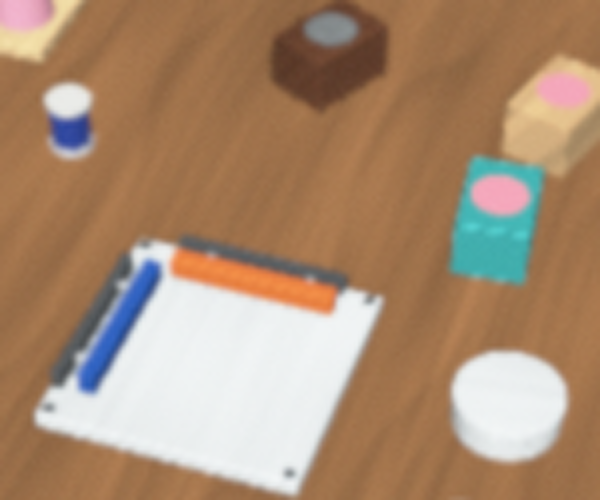

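Crop A shows bed plate corners at (455,280), (765,338), (668,565), (330,490), and block top corners at (62,95), (123,52), (216,95), (152,132). Crop B shows bed corners at (145,240), (383,298), (297,485), (38,410).

```bash
python3 - <<'E'
from h import *
np.set_printoptions(precision=4,suppress=True)
A=lambda p:np.array([145,140])+np.array(p)/5.7
B=lambda p:np.array([175,100])+np.array(p)/4
def fit(Q,n):
    Q=np.array(Q)[:,:2]; print(n,"c",Q.mean(0),"edges",[ (round(float(np.linalg.norm(e)),4),round(float(np.degrees(np.arctan2(e[1],e[0]))),1)) for e in np.roll(Q,-1,0)-Q])
fit([bp("scene",A(p),.012) for p in [(455,280),(765,338),(668,565),(330,490)]],"bed")
fit([bp("side",B(p),.012) for p in [(145,240),(383,298),(297,485),(38,410)]],"bedside")
fit([bp("scene",A(p),.044) for p in [(62,95),(123,52),(216,95),(152,132)]],"blank")
# segmented keys
for cam in ["scene","side"]:
    im=viewer.camera(cam); hsv=cv2.cvtColor(im,cv2.COLOR_RGB2HSV)
    u0,v0,u1,v1=(325,185,380,235) if cam=="scene" else (175,258,262,330)
    h=hsv[v0:v1,u0:u1].astype(int); H,S,V=h[...,0],h[...,1],h[...,2]
    M=dict(green=(abs(H-62)<15)&(S>130)&(V>70),yellow=(abs(H-25)<8)&(S>140)&(V>120),red=((H<6)|(H>174))&(S>170)&(V>110),white=(S<50)&(V>170))
    for k,m in M.items():
        n,l,st,c=cv2.connectedComponentsWithStats(m.astype(np.uint8)); 
        i=1+st[1:,4].argmax(); p=c[i]+[u0,v0]; print(cam,k,st[i],p,bp(cam,p,.042))
E
```

```text
bed c [ 0.5917 -0.0417] edges [(0.1675, 89.7), (0.1679, -0.9), (0.1678, -91.1), (0.1654, 179.0)]
bedside c [ 0.5865 -0.0434] edges [(0.1663, 179.7), (0.1685, 89.0), (0.1683, -1.7), (0.1645, -91.7)]
blank c [ 0.438  -0.3341] edges [(0.0502, 164.1), (0.0728, 70.1), (0.046, -24.3), (0.0659, -106.3)]
scene green [ 9  6 10  8 64] [338.75   194.6562] [0.4774 0.2078 0.042 ]
scene yellow [32  7 10  9 76] [361.5526 195.7368] [0.4645 0.2699 0.042 ]
scene red [33 22 11  9 75] [363.16   211.0933] [0.5284 0.2812 0.042 ]
scene white [10 20 10  8 63] [339.6349 208.4603] [0.5352 0.2188 0.042 ]
side green [ 58  11  14  14 143] [239.1818 275.2238] [0.4708 0.2103 0.042 ]
side yellow [ 52  37  15  15 182] [233.8407 302.2527] [0.4602 0.2726 0.042 ]
side red [ 20  33  15  15 170] [201.9706 297.9412] [0.5229 0.2839 0.042 ]
side white [ 28   7  13  13 134] [208.7612 270.7985] [0.5339 0.2204 0.042 ]
```

Emit:
arm_command:
  motion:
    - {"grip": 0, "turn": -1}
    - {"grip": 0, "turn": -1}
    - {"grip": 0, "turn": -1}
    - {"grip": 0, "turn": -1}
    - {"grip": 0, "turn": -1}
    - {"grip": 0, "turn": -1}
    - {"grip": 0, "turn": -1}
    - {"grip": 0, "turn": -1}
    - {"grip": 0, "turn": -1}
    - {"grip": 0, "turn": -1}
    - {"grip": 0, "turn": -1}
    - {"grip": 0, "turn": -1}
    - {"grip": 0, "turn": -1}
    - {"grip": 0, "turn": -1}
  squeeze: 40

```text
schema error: expected keys grip, dx, dy, dz, turn
```

Emit:
arm_command:
  motion:
    - {"grip": 0, "dx": 0, "dy": 0, "dz": 0, "turn": -1}
    - {"grip": 0, "dx": 0, "dy": 0, "dz": 0, "turn": -1}
    - {"grip": 0, "dx": 0, "dy": 0, "dz": 0, "turn": -1}
    - {"grip": 0, "dx": 0, "dy": 0, "dz": 0, "turn": -1}
    - {"grip": 0, "dx": 0, "dy": 0, "dz": 0, "turn": -1}
    - {"grip": 0, "dx": 0, "dy": 0, "dz": 0, "turn": -1}
    - {"grip": 0, "dx": 0, "dy": 0, "dz": 0, "turn": -1}
    - {"grip": 0, "dx": 0, "dy": 0, "dz": 0, "turn": -1}
    - {"grip": 0, "dx": 0, "dy": 0, "dz": 0, "turn": -1}
    - {"grip": 0, "dx": 0, "dy": 0, "dz": 0, "turn": -1}
    - {"grip": 0, "dx": 0, "dy": 0, "dz": 0, "turn": -1}
    - {"grip": 0, "dx": 0, "dy": 0, "dz": 0, "turn": -1}
    - {"grip": 0, "dx": 0, "dy": 0, "dz": 0, "turn": -1}
    - {"grip": 0, "dx": 0, "dy": 0, "dz": 0, "turn": -1}
  squeeze: 40

```text
time_s: 1.7
eef_pos: [0.1902, -0.5938, 0.2291]
ee_rot: [-0.002, 1.0, 0.006, -0.0]
ft_force: [-0.1, 0.2, 0.2]
width: -0.003
```

Emit:
arm_command:
  motion:
    - {"grip": 0, "dx": 0.42, "dy": -1, "dz": 0, "turn": 0}
    - {"grip": 0, "dx": 0.42, "dy": -1, "dz": 0, "turn": 0}
    - {"grip": 0, "dx": 0.42, "dy": -1, "dz": 0, "turn": 0}
    - {"grip": 0, "dx": 0.42, "dy": -1, "dz": 0, "turn": 0}
    - {"grip": 0, "dx": 0.42, "dy": -1, "dz": 0, "turn": 0}
    - {"grip": 0, "dx": 0.42, "dy": -1, "dz": 0, "turn": 0}
    - {"grip": 0, "dx": 0.42, "dy": -1, "dz": 0, "turn": 0}
    - {"grip": 0, "dx": 0.42, "dy": -1, "dz": 0, "turn": 0}
    - {"grip": 0, "dx": 0.42, "dy": -1, "dz": 0, "turn": 0}
    - {"grip": 0, "dx": 0.42, "dy": -1, "dz": 0, "turn": 0}
    - {"grip": 0, "dx": 0.42, "dy": -1, "dz": 0, "turn": 0}
    - {"grip": 0, "dx": 0.42, "dy": -1, "dz": 0, "turn": 0}
    - {"grip": 0, "dx": 0.42, "dy": -1, "dz": 0, "turn": 0}
    - {"grip": 0, "dx": 0.42, "dy": -1, "dz": 0, "turn": 0}
    - {"grip": 0, "dx": 0.42, "dy": -1, "dz": 0, "turn": 0}
    - {"grip": 0, "dx": 0.42, "dy": -1, "dz": 0, "turn": 0}
    - {"grip": 0, "dx": 0.42, "dy": -1, "dz": 0, "turn": 0}
    - {"grip": 0, "dx": 0.42, "dy": -1, "dz": 0, "turn": 0}
    - {"grip": 0, "dx": 0.42, "dy": -1, "dz": 0, "turn": 0}
    - {"grip": 0, "dx": 0.42, "dy": -1, "dz": 0, "turn": 0}

```text
time_s: 3.7
eef_pos: [0.4435, 0.028, 0.2319]
ee_rot: [0.002, 1.0, 0.002, 0.005]
ft_force: [0.3, -0.7, 1.1]
width: 0.001
```

Emit:
arm_command:
  motion:
    - {"grip": 0, "dx": 0.43, "dy": -0.91, "dz": 0.6, "turn": 0}
    - {"grip": 0, "dx": 0.43, "dy": -0.91, "dz": 0.6, "turn": 0}
    - {"grip": 0, "dx": 0.43, "dy": -0.91, "dz": 0.6, "turn": 0}
    - {"grip": 0, "dx": 0.43, "dy": -0.91, "dz": 0.6, "turn": 0}
    - {"grip": 0, "dx": 0.43, "dy": -0.91, "dz": 0.6, "turn": 0}
    - {"grip": 0, "dx": 0.43, "dy": -0.91, "dz": 0.6, "turn": 0}
    - {"grip": 0, "dx": 0.43, "dy": -0.91, "dz": 0.6, "turn": 0}
    - {"grip": 0, "dx": 0, "dy": 0, "dz": 0, "turn": 0}
    - {"grip": 0, "dx": 0, "dy": 0, "dz": 0, "turn": 0}

```text
time_s: 4.6
eef_pos: [0.541, 0.2319, 0.104]
ee_rot: [0.002, 1.0, 0.005, 0.009]
ft_force: [-0.4, -0.4, -0.4]
width: -0.0
```

```bash
python3 - <<'E'
from h import *
im=viewer.camera("wrist"); c=viewer.calibration("wrist"); print(c, get_state()["eef_pos"])
cv2.imwrite("pics/w1.png",cv2.resize(im[:,:,::-1],(800,600),interpolation=cv2.INTER_CUBIC))
K,R,t=map(np.array,(c["intrinsics"],c["R"],c["t"]))
for n,P in dict(white=(.5345,.2195,.044),yellow=(.4625,.271,.044),green=(.474,.209,.044),red=(.5255,.2825,.044)).items():
    x=R@np.array(P)+t; th=np.arctan2(np.hypot(x[0],x[1]),x[2]); d=x[:2]/np.hypot(x[0],x[1])
    print(n,(K[:2,2]+K[0,0]*th*d)*1.5625)
E
```

```text
{'intrinsics': array([[297.31863964,   0.        , 259.99315641],
       [  0.        , 297.31863964, 191.27457594],
       [  0.        ,   0.        ,   1.        ]]), 'R': array([[ 0.99978809,  0.00975436,  0.01812816],
       [ 0.00467496, -0.9651876 ,  0.2615168 ],
       [ 0.020048  , -0.26137663, -0.96502867]]), 't': array([-0.54382289,  0.22094561,  0.30592882])} [0.54084413 0.23164648 0.10404775]
white [392.37366074 348.14617381]
yellow [235.90993515 239.99743824]
green [268.71353493 366.40056699]
red [372.16388067 212.40952583]
```

View pics/w1.png

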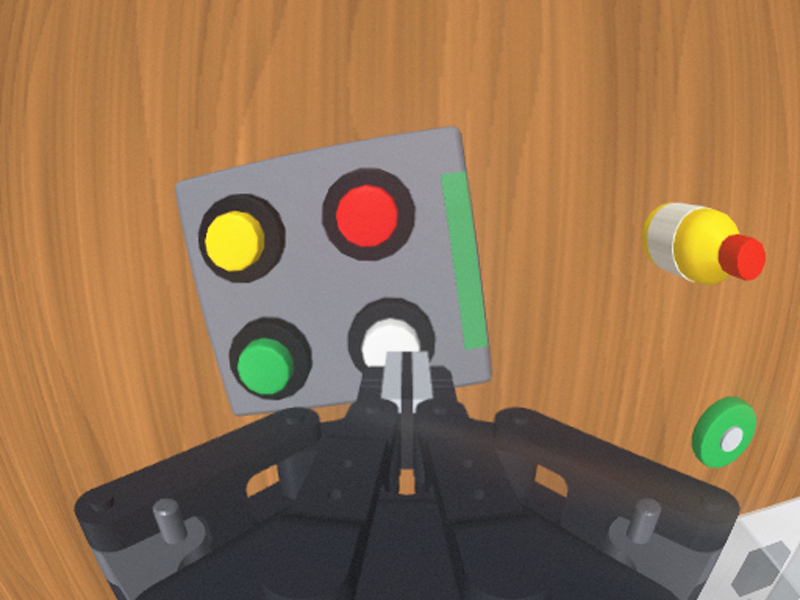

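Wrist view: the keys appear at white (390,345), yellow (235,241), green (265,366) and red (367,214), all within about 5 px of prediction. The estimates hold.

Emit:
arm_command:
  motion:
    - {"grip": 0, "dx": -0.25, "dy": 0.4, "dz": 0.5, "turn": 0}
    - {"grip": 0, "dx": 0, "dy": 0, "dz": 0.7, "turn": 0}
    - {"grip": 0, "dx": 0, "dy": 0, "dz": 0.5, "turn": 0}
    - {"grip": 0, "dx": 0, "dy": 0, "dz": 0, "turn": 0}
    - {"grip": 0, "dx": 0, "dy": 0, "dz": 0, "turn": 0}

```text
time_s: 5.15
eef_pos: [0.5364, 0.2161, 0.0567]
ee_rot: [0.001, 1.0, 0.003, 0.013]
ft_force: [0.8, 0.7, -0.1]
width: -0.003
```

Emit:
arm_command:
  motion:
    - {"grip": 0, "dx": -0.05, "dy": -0.1, "dz": 0.2, "turn": 0}
    - {"grip": 0, "dx": 0, "dy": 0, "dz": 0.2, "turn": 0}
    - {"grip": 0, "dx": 0, "dy": 0, "dz": 0.15, "turn": 0}
    - {"grip": 0, "dx": 0, "dy": 0, "dz": 0.15, "turn": 0}
    - {"grip": 0, "dx": 0, "dy": 0, "dz": 0.1, "turn": 0}

```text
time_s: 5.65
eef_pos: [0.5378, 0.2198, 0.0375]
ee_rot: [0.001, 1.0, 0.003, 0.014]
ft_force: [-10.3, -3.6, 33.4]
width: 0.004
```

Emit:
arm_command:
  motion:
    - {"grip": 0, "dx": 0, "dy": 0, "dz": -0.6, "turn": 0}
    - {"grip": 0, "dx": 0, "dy": 0, "dz": -0.6, "turn": 0}
    - {"grip": 0, "dx": -0.8, "dy": -0.57, "dz": 0, "turn": 0}
    - {"grip": 0, "dx": -0.8, "dy": -0.57, "dz": 0, "turn": 0}
    - {"grip": 0, "dx": -0.8, "dy": -0.57, "dz": 0, "turn": 0}
    - {"grip": 0, "dx": 0, "dy": 0, "dz": 0, "turn": 0}
    - {"grip": 0, "dx": 0, "dy": 0, "dz": 0.4, "turn": 0}
    - {"grip": 0, "dx": 0, "dy": 0, "dz": 0, "turn": 0}

```text
time_s: 6.45
eef_pos: [0.4677, 0.2741, 0.0613]
ee_rot: [-0.001, 1.0, 0.003, 0.019]
ft_force: [-0.8, 0.2, 0.0]
width: 0.001
```

Emit:
arm_command:
  motion:
    - {"grip": 0, "dx": -0.17, "dy": 0.1, "dz": 0.4, "turn": 0}
    - {"grip": 0, "dx": 0, "dy": 0, "dz": 0.25, "turn": 0}
    - {"grip": 0, "dx": 0, "dy": 0, "dz": 0.15, "turn": 0}
    - {"grip": 0, "dx": 0, "dy": 0, "dz": 0.08, "turn": 0}

```text
time_s: 6.85
eef_pos: [0.4655, 0.2706, 0.0375]
ee_rot: [-0.001, 1.0, 0.001, 0.017]
ft_force: [-12.8, -3.3, 33.6]
width: -0.001
```

Emit:
arm_command:
  motion:
    - {"grip": 0, "dx": 0, "dy": 0, "dz": -0.6, "turn": 0}
    - {"grip": 0, "dx": 0, "dy": 0, "dz": -0.5, "turn": 0}
    - {"grip": 0, "dx": 0.15, "dy": 0.7, "dz": 0, "turn": 0}
    - {"grip": 0, "dx": 0.15, "dy": 0.7, "dz": 0, "turn": 0}
    - {"grip": 0, "dx": 0.1, "dy": 0.65, "dz": 0, "turn": 0}
    - {"grip": 0, "dx": 0, "dy": 0, "dz": 0.3, "turn": 0}

```text
time_s: 7.45
eef_pos: [0.483, 0.2074, 0.064]
ee_rot: [-0.003, 1.0, -0.0, 0.021]
ft_force: [0.4, 0.8, 0.1]
width: -0.003
```

Emit:
arm_command:
  motion:
    - {"grip": 0, "dx": -0.3, "dy": -0.05, "dz": 0.4, "turn": 0}
    - {"grip": 0, "dx": -0.05, "dy": 0, "dz": 0.3, "turn": 0}
    - {"grip": 0, "dx": 0, "dy": 0, "dz": 0.15, "turn": 0}
    - {"grip": 0, "dx": 0, "dy": 0, "dz": 0.1, "turn": 0}

```text
time_s: 7.85
eef_pos: [0.4745, 0.2087, 0.0373]
ee_rot: [-0.001, 1.0, -0.001, 0.019]
ft_force: [-14.4, -5.9, 45.9]
width: 0.001
```

Emit:
arm_command:
  motion:
    - {"grip": 0, "dx": 0, "dy": 0, "dz": -0.9, "turn": 0}
    - {"grip": 0, "dx": 0, "dy": 0.3, "dz": -0.9, "turn": 0}
    - {"grip": 0, "dx": 0, "dy": 0.8, "dz": -0.9, "turn": 0}
    - {"grip": 0, "dx": 0, "dy": 1, "dz": -0.9, "turn": 0}
    - {"grip": 0, "dx": 0, "dy": 1, "dz": -0.3, "turn": 0}
    - {"grip": 0, "dx": 0, "dy": 1, "dz": 0, "turn": 0}
    - {"grip": 0, "dx": 0, "dy": 1, "dz": 0, "turn": 0}
    - {"grip": 0, "dx": 0, "dy": 1, "dz": 0, "turn": 0}
    - {"grip": 0, "dx": 0, "dy": 1, "dz": 0, "turn": 0}
    - {"grip": 0.5, "dx": 0, "dy": 1, "dz": 0, "turn": 0}
    - {"grip": 0.8, "dx": 0, "dy": 1, "dz": 0, "turn": 0}
    - {"grip": 0.9, "dx": 0, "dy": 1, "dz": 0, "turn": 0}
    - {"grip": 0.9, "dx": 0, "dy": 1, "dz": 0, "turn": 0}
    - {"grip": 0.9, "dx": 0, "dy": 1, "dz": 0, "turn": 0}
    - {"grip": 0.9, "dx": 0, "dy": 1, "dz": 0, "turn": 0}
    - {"grip": 0.9, "dx": 0, "dy": 1, "dz": 0, "turn": 0}
    - {"grip": 0.9, "dx": 0, "dy": 1, "dz": 0, "turn": 0}

```text
time_s: 9.55
eef_pos: [0.4836, -0.2536, 0.1534]
ee_rot: [-0.002, 1.0, 0.006, 0.026]
ft_force: [0.1, 0.5, 0.9]
width: 0.899
```

Emit:
arm_command:
  motion:
    - {"grip": 1, "dx": 0, "dy": 0, "dz": 0, "turn": -1}
    - {"grip": 1, "dx": 0, "dy": 0, "dz": 0, "turn": -1}
    - {"grip": 1, "dx": 0, "dy": 0, "dz": 0, "turn": -1}
    - {"grip": 1, "dx": 0, "dy": 0, "dz": 0, "turn": -1}
    - {"grip": 1, "dx": 0, "dy": 0, "dz": 0, "turn": -1}
    - {"grip": 1, "dx": 0, "dy": 0, "dz": 0, "turn": -1}
    - {"grip": 1, "dx": 0, "dy": 0, "dz": 0, "turn": -1}
    - {"grip": 1, "dx": 0, "dy": 0, "dz": 0, "turn": -1}
    - {"grip": 1, "dx": 0, "dy": 0, "dz": 0, "turn": -1}
    - {"grip": 1, "dx": 0, "dy": 0, "dz": 0, "turn": -1}
    - {"grip": 1, "dx": 0, "dy": 0, "dz": 0, "turn": -1}
    - {"grip": 1, "dx": 0, "dy": 0, "dz": 0, "turn": -1}
    - {"grip": 1, "dx": 0, "dy": 0, "dz": 0, "turn": -1}
    - {"grip": 1, "dx": 0, "dy": 0, "dz": 0, "turn": -1}

```text
time_s: 10.95
eef_pos: [0.4908, -0.258, 0.1426]
ee_rot: [0.014, 0.801, 0.598, 0.022]
ft_force: [-0.8, -0.5, -0.3]
width: 1.001
```

```bash
cat >> h.py <<'E'
from scipy.spatial.transform import Rotation as Ro
def pose():
    s=get_state(); q=s["ee_rot"]; M=Ro.from_quat([q[1],q[2],q[3],q[0]]).as_matrix(); return s,s["eef_pos"],M
def go(target,yaw=None):
    s,p,M=pose(); d=M.T@(np.array(target)-p)/.03; y=np.degrees(np.arctan2(M[1,0],M[0,0]))
    print("t",s["time_s"],"pos",p.round(4),"yaw",y.round(2),"z",M[:,2].round(3),"F",s["ft_force"].round(1),"T",s["wrist_torque"].round(2),"w",round(s["width"],3))
    print("units dx dy dz",d.round(2), "turn", None if yaw is None else round((y-yaw)/5,2))
def wbp(uv,z):  # wrist fisheye, native px
    c=viewer.calibration("wrist");K,R,t=map(np.array,(c["intrinsics"],c["R"],c["t"]))
    d=np.array(uv)-K[:2,2]; n=np.hypot(*d); th=n/K[0,0]; v=R.T@np.r_[d/n*np.sin(th),np.cos(th)]; o=-R.T@t
    return o+v*(z-o[2])/v[2]
E
python3 -c "
from h import *
go((.437,-.336,.1),71)"
```

```text
t 10.95 pos [ 0.4908 -0.258   0.1426] yaw 73.57 z [ 0.051  0.004 -0.999] F [-0.8 -0.5 -0.3] T [0.04 0.01 0.01] w 1.001
units dx dy dz [-3.03 -1.05  1.32] turn 0.51
```

Emit:
arm_command:
  motion:
    - {"grip": 1, "dx": -0.8, "dy": -0.25, "dz": 0, "turn": 0.5}
    - {"grip": 1, "dx": -0.8, "dy": -0.25, "dz": 0, "turn": 0}
    - {"grip": 1, "dx": -0.8, "dy": -0.35, "dz": 0, "turn": 0}
    - {"grip": 1, "dx": -0.65, "dy": -0.25, "dz": 0, "turn": 0}

```text
time_s: 11.35
eef_pos: [0.4335, -0.3345, 0.1363]
ee_rot: [0.013, 0.811, 0.584, 0.023]
ft_force: [0.5, -0.0, 0.2]
width: 1.0
```

```bash
python3 - <<'E'
from h import *
go((.437,-.336,.1),71)
im=viewer.camera("wrist")
cv2.imwrite("pics/w2.png",cv2.resize(im[:,:,::-1],(800,600),interpolation=cv2.INTER_CUBIC))
E
```

```text
t 11.35 pos [ 0.4335 -0.3345  0.1363] yaw 71.51 z [ 0.052  0.005 -0.999] F [ 0.5 -0.   0.2] T [ 0.01 -0.01 -0.02] w 1.0
units dx dy dz [-0.04  0.07  1.21] turn 0.1
```

View pics/w2.png

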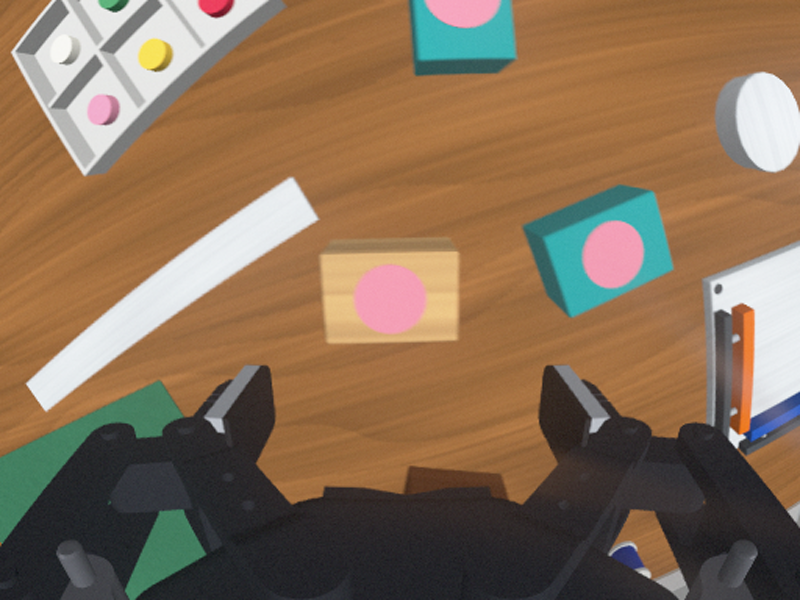

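The wrist view shows the pale block with top corners at (320,255), (459,252), (458,340), (328,343) and its disc at (390,299). The jaws are open around it, with a teal look-alike to the right.

```bash
python3 - <<'E'
from h import *
P=[wbp(np.array(p)/1.5625,.044)[:2] for p in [(320,255),(459,252),(458,340),(328,343),(390,299)]]
P=np.array(P); print(P.round(4), P[:4].mean(0)); e=np.roll(P[:4],-1,0)-P[:4]
print([(round(float(np.hypot(*x)),4),round(float(np.degrees(np.arctan2(x[1],x[0])))%180,1)) for x in e])
c=(P[:4].mean(0)+P[4])/2
go((*c,.012),71)
E
```

```text
[[ 0.3967 -0.3689]
 [ 0.4184 -0.3008]
 [ 0.465  -0.3153]
 [ 0.4437 -0.383 ]
 [ 0.4309 -0.3426]] [ 0.43096925 -0.34199749]
[(0.0715, 72.3), (0.0488, 162.7), (0.071, 72.5), (0.0491, 163.4)]
t 11.4 pos [ 0.432  -0.3367  0.1361] yaw 71.45 z [ 0.051  0.003 -0.999] F [-1.5 -1.   0.1] T [ 0.01  0.07 -0.02] w 1.002
units dx dy dz [-0.27 -0.17  4.13] turn 0.09
```

Emit:
arm_command:
  motion:
    - {"grip": 1, "dx": -0.25, "dy": -0.15, "dz": 0.6, "turn": -0.2}
    - {"grip": 1, "dx": 0, "dy": 0, "dz": 0.8, "turn": 0}
    - {"grip": 1, "dx": 0, "dy": 0, "dz": 0.8, "turn": 0}

```text
time_s: 11.7
eef_pos: [0.4327, -0.3469, 0.0711]
ee_rot: [0.02, 0.807, 0.59, 0.023]
ft_force: [0.7, 0.6, 0.0]
width: 0.997
```

```bash
python3 - <<'E'
from h import *
go((.431,-.342,.011),72.5)
im=viewer.camera("wrist")
cv2.imwrite("pics/w3.png",im[100:384,100:420,::-1])
E
```

```text
t 11.7 pos [ 0.4327 -0.3469  0.0711] yaw 72.33 z [ 0.059 -0.005 -0.998] F [0.7 0.6 0. ] T [0.   0.04 0.01] w 0.997
units dx dy dz [ 0.11 -0.22  1.99] turn -0.03
```

View pics/w3.png

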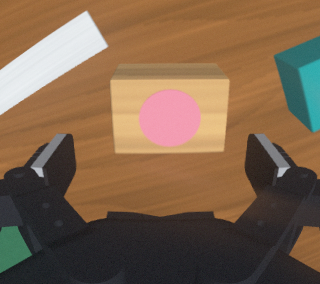

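The block is centred about 8 px right of the jaw midline and square to it, so I need a shift of about +0.13 in dx.

Emit:
arm_command:
  motion:
    - {"grip": 1, "dx": 0.14, "dy": -0.2, "dz": 0.5, "turn": 0}
    - {"grip": 1, "dx": 0, "dy": 0, "dz": 0.7, "turn": 0}
    - {"grip": 1, "dx": 0, "dy": 0, "dz": 0.5, "turn": 0}

```text
time_s: 12.05
eef_pos: [0.431, -0.3385, 0.0141]
ee_rot: [0.017, 0.807, 0.59, 0.022]
ft_force: [-0.4, 0.3, -0.0]
width: 0.994
```

```bash
python3 -c "
from h import *
go((.431,-.342,.011),72.5)"
```

```text
t 12.05 pos [ 0.431  -0.3385  0.0141] yaw 72.39 z [ 0.055 -0.    -0.998] F [-0.4  0.3 -0. ] T [ 0.02  0.01 -0.  ] w 0.994
units dx dy dz [-0.11  0.03  0.1 ] turn -0.02
```

Emit:
arm_command:
  motion:
    - {"grip": 0.8, "dx": -0.08, "dy": 0, "dz": 0, "turn": 0}
    - {"grip": 0.6, "dx": 0, "dy": 0, "dz": -0.02, "turn": 0}
    - {"grip": 0.6, "dx": 0, "dy": 0, "dz": -0.02, "turn": 0}
    - {"grip": 0.6, "dx": 0, "dy": 0, "dz": -0.02, "turn": 0}
  squeeze: 50

```text
time_s: 12.45
eef_pos: [0.4305, -0.3398, 0.0148]
ee_rot: [0.015, 0.806, 0.591, 0.022]
ft_force: [-0.5, -0.2, -0.9]
width: 0.831
```

```bash
python3 -c "
from h import *
go((.431,-.342,.011),72.5)"
```

```text
t 12.45 pos [ 0.4305 -0.3398  0.0148] yaw 72.46 z [ 0.053  0.002 -0.999] F [-0.5 -0.2 -0.9] T [-0.02  0.05 -0.02] w 0.831
units dx dy dz [-0.07  0.03  0.13] turn -0.01
```

Emit:
arm_command:
  motion:
    - {"grip": 0.6, "dx": 0, "dy": 0, "dz": -0.5, "turn": 0}
    - {"grip": 0.6, "dx": 0, "dy": 0, "dz": -0.9, "turn": 0}
    - {"grip": 0.6, "dx": 0, "dy": 0, "dz": -0.9, "turn": -0.8}
    - {"grip": 0.6, "dx": 0, "dy": 0, "dz": -0.9, "turn": -0.8}
    - {"grip": 0.6, "dx": 0, "dy": 0, "dz": -0.5, "turn": -0.8}
    - {"grip": 0.6, "dx": 0, "dy": 0, "dz": 0, "turn": -0.8}

```text
time_s: 13.05
eef_pos: [0.4252, -0.3417, 0.1378]
ee_rot: [0.022, 0.713, 0.701, 0.02]
ft_force: [0.1, -0.5, -1.6]
width: 0.836
```

```bash
python3 -c "
from h import *
go((.605,-.048,.12),89)"
```

```text
t 13.05 pos [ 0.4252 -0.3417  0.1378] yaw 89.02 z [ 0.058 -0.003 -0.998] F [ 0.1 -0.5 -1.6] T [ 0.01  0.02 -0.04] w 0.836
units dx dy dz [9.89 5.78 0.91] turn 0.0
```

Emit:
arm_command:
  motion:
    - {"grip": 0.6, "dx": 0.5, "dy": 0.3, "dz": 0, "turn": 0}
    - {"grip": 0.6, "dx": 0.9, "dy": 0.5, "dz": 0, "turn": 0}
    - {"grip": 0.6, "dx": 0.9, "dy": 0.5, "dz": 0, "turn": 0}
    - {"grip": 0.6, "dx": 0.9, "dy": 0.5, "dz": 0, "turn": 0}
    - {"grip": 0.6, "dx": 0.9, "dy": 0.5, "dz": 0, "turn": 0}
    - {"grip": 0.6, "dx": 0.9, "dy": 0.5, "dz": 0, "turn": 0}
    - {"grip": 0.6, "dx": 0.9, "dy": 0.5, "dz": 0, "turn": 0}
    - {"grip": 0.6, "dx": 0.9, "dy": 0.5, "dz": 0, "turn": 0}
    - {"grip": 0.6, "dx": 0.9, "dy": 0.5, "dz": 0, "turn": 0}
    - {"grip": 0.6, "dx": 0.9, "dy": 0.5, "dz": 0, "turn": 0}
    - {"grip": 0.6, "dx": 0.9, "dy": 0.5, "dz": 0, "turn": 0}
    - {"grip": 0.6, "dx": 0.5, "dy": 0.3, "dz": 0, "turn": 0}

```text
time_s: 14.25
eef_pos: [0.6085, -0.0407, 0.1716]
ee_rot: [0.037, 0.715, 0.698, 0.024]
ft_force: [-0.9, 0.2, -1.3]
width: 0.833
```

```bash
python3 - <<'E'
from h import *
go((.605,-.048,.06),89)
im=viewer.camera("wrist"); cv2.imwrite("pics/w4.png",cv2.resize(im[:,:,::-1],(800,600),interpolation=cv2.INTER_CUBIC))
E
```

```text
t 14.25 pos [ 0.6085 -0.0407  0.1716] yaw 88.56 z [ 0.086 -0.02  -0.996] F [-0.9  0.2 -1.3] T [-0.01  0.04  0.  ] w 0.833
units dx dy dz [-0.18 -0.43  3.7 ] turn -0.09
```

View pics/w4.png

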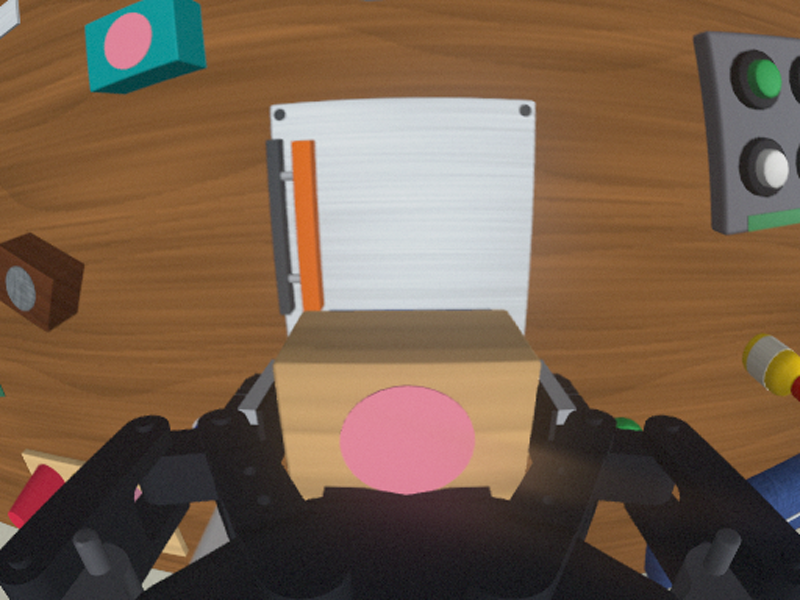

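The wrist view shows the held block and the bed behind it. Plate corners are at (272,105) and (535,101), the right plate edge runs to (526,330), and the orange stop's face edge runs (314,140)–(323,308).

```bash
python3 - <<'E'
from h import *
W=lambda p,z:wbp(np.array(p)/1.5625,z)[:2]
a,b,c=W((272,105),.012),W((535,101),.012),W((526,330),.012)
o1,o2=W((314,140),.028),W((323,308),.028)
ang=lambda e:np.degrees(np.arctan2(e[1],e[0])).round(2)
print(a,b,c,ang(b-a)-90,np.linalg.norm(b-a),ang(c-b)); print(o1,o2,ang(o2-o1),np.linalg.norm(o2-o1))
th=np.radians(-1.); x=np.array([np.cos(th),np.sin(th)]); y=np.array([-x[1],x[0]])
print("bed centre",(a+b)/2+.085*x, "from orange: face mid", (o1+o2)/2+0.055*y, "orange start corner est centre", o1+.060*x+.055*y)
# block bottom/top edge seen
t1,t2=W((308,311),.2),W((506,311),.2); print("block near-bottom edge angle",ang(t2-t1)-90)
for t in [(.018,-.007),(.033,-.022)]:
    print(t, np.array([.589,-.0425])+t[0]*x+t[1]*y)
E
```

```text
[ 0.50570229 -0.12422105] [0.50776586 0.04395956] [0.665208   0.04357443] -0.7000000000000028 0.16819327114645413 -0.14
[ 0.53110995 -0.09389521] [ 0.63955676 -0.09576245] -0.99 0.10846288406222085
bed centre [ 0.59172113 -0.0416142 ] from orange: face mid [ 0.58629324 -0.03983721] orange start corner est centre [ 0.59206069 -0.03995074]
block near-bottom edge angle -1.0400000000000063
(0.018, -0.007) [ 0.60687509 -0.04981308]
(0.033, -0.022) [ 0.62161102 -0.06507258]
```

```bash
python3 -c "
from h import *
go((.609,-.0495,.06),89.2)"
```

```text
t 14.3 pos [ 0.6101 -0.0389  0.1723] yaw 88.6 z [ 0.089 -0.019 -0.996] F [2.3 0.7 0.3] T [0.07 0.03 0.03] w 0.827
units dx dy dz [-0.29 -0.36  3.73] turn -0.12
```

Emit:
arm_command:
  motion:
    - {"grip": 0.6, "dx": -0.29, "dy": -0.36, "dz": 0.4, "turn": -0.12}
    - {"grip": 0.6, "dx": 0, "dy": 0, "dz": 0.8, "turn": 0}
    - {"grip": 0.6, "dx": 0, "dy": 0, "dz": 0.9, "turn": 0}
    - {"grip": 0.6, "dx": 0, "dy": 0, "dz": 0.8, "turn": 0}
    - {"grip": 0.6, "dx": 0, "dy": 0, "dz": 0.4, "turn": 0}

```text
time_s: 14.8
eef_pos: [0.6059, -0.0544, 0.0751]
ee_rot: [0.041, 0.71, 0.703, 0.026]
ft_force: [-0.8, 0.2, -1.6]
width: 0.829
```

```bash
python3 -c "
from h import *
go((.609,-.0495,.03),89.2)"
```

```text
t 14.8 pos [ 0.6059 -0.0544  0.0751] yaw 89.36 z [ 0.095 -0.023 -0.995] F [-0.8  0.2 -1.6] T [0.06 0.1  0.05] w 0.829
units dx dy dz [ 0.2  -0.04  1.5 ] turn 0.03
```

Emit:
arm_command:
  motion:
    - {"grip": 0.6, "dx": 0.2, "dy": -0.04, "dz": 0.5, "turn": 0}
    - {"grip": 0.6, "dx": 0, "dy": 0, "dz": 0.5, "turn": 0}
    - {"grip": 0.6, "dx": 0, "dy": 0, "dz": 0.3, "turn": 0}
    - {"grip": 0.6, "dx": 0, "dy": 0, "dz": 0.15, "turn": 0}

```text
time_s: 15.2
eef_pos: [0.6063, -0.0515, 0.028]
ee_rot: [0.041, 0.711, 0.702, 0.025]
ft_force: [-0.0, 0.1, -1.2]
width: 0.828
```

```bash
python3 -c "
from h import *
go((.609,-.0495,.0268),89.2)"
```

```text
t 15.2 pos [ 0.6063 -0.0515  0.028 ] yaw 89.22 z [ 0.092 -0.023 -0.996] F [-0.   0.1 -1.2] T [ 0.05  0.09 -0.06] w 0.828
units dx dy dz [0.07 0.08 0.05] turn 0.0
```

Now press gently so the block seats flat and takes out the tilt.

Emit:
arm_command:
  motion:
    - {"grip": 0.6, "dx": 0, "dy": 0, "dz": 0.08, "turn": 0}
    - {"grip": 0.6, "dx": 0, "dy": 0, "dz": 0.08, "turn": 0}

```text
time_s: 15.4
eef_pos: [0.6074, -0.0516, 0.0257]
ee_rot: [0.04, 0.711, 0.702, 0.024]
ft_force: [-5.9, 1.2, 15.2]
width: 0.832
```

```bash
python3 -c "
from h import *
go((.609,-.0495,.0268),89.2)"
```

```text
t 15.4 pos [ 0.6074 -0.0516  0.0257] yaw 89.26 z [ 0.09  -0.023 -0.996] F [-5.9  1.2 15.2] T [0.79 0.87 0.11] w 0.832
units dx dy dz [ 0.07  0.06 -0.03] turn 0.01
```

Emit:
arm_command:
  motion:
    - {"grip": 0.6, "dx": 0, "dy": 0, "dz": 0.06, "turn": 0}
    - {"grip": 0.6, "dx": 0, "dy": 0, "dz": 0.06, "turn": 0}
    - {"grip": 0.6, "dx": 0, "dy": 0, "dz": 0.06, "turn": 0}
    - {"grip": 0.6, "dx": 0, "dy": 0, "dz": 0.06, "turn": 0}

```text
time_s: 15.8
eef_pos: [0.6104, -0.0514, 0.0258]
ee_rot: [0.04, 0.71, 0.703, 0.025]
ft_force: [-4.0, 0.7, 8.3]
width: 0.837
```

```bash
python3 -c "
from h import *
go((.609,-.0495,.0268),89.2)"
```

```text
t 15.8 pos [ 0.6104 -0.0514  0.0258] yaw 89.37 z [ 0.092 -0.023 -0.996] F [-4.   0.7  8.3] T [0.34 0.9  0.09] w 0.837
units dx dy dz [ 0.06 -0.04 -0.04] turn 0.03
```

Emit:
arm_command:
  motion:
    - {"grip": 0.93, "dx": 0, "dy": 0, "dz": -0.04, "turn": 0.03}
    - {"grip": 0.93, "dx": 0, "dy": 0, "dz": 0, "turn": 0}
    - {"grip": 0.93, "dx": 0, "dy": 0, "dz": 0, "turn": 0}
    - {"grip": 0.6, "dx": 0, "dy": 0, "dz": 0, "turn": 0}
    - {"grip": 0.6, "dx": 0, "dy": 0, "dz": 0, "turn": 0}
    - {"grip": 0.6, "dx": 0, "dy": 0, "dz": 0, "turn": 0}
  squeeze: 20

```text
time_s: 16.4
eef_pos: [0.6139, -0.0516, 0.0298]
ee_rot: [0.043, 0.711, 0.702, 0.027]
ft_force: [-0.1, -0.3, 2.5]
width: 0.837
```

```bash
python3 - <<'E'
from h import *
go((.6237,-.0640,.0268),89.2)
a=viewer.camera("side");c=viewer.camera("wrist")
A=cv2.resize(a[130:240,175:285,::-1],(440,440),interpolation=cv2.INTER_CUBIC)
C=cv2.resize(c[40:260,150:370,::-1],(440,440),interpolation=cv2.INTER_CUBIC)[:,:355]
cv2.imwrite("pics/s5.png",np.hstack([A,C]))
E
```

```text
t 16.4 pos [ 0.6139 -0.0516  0.0298] yaw 89.23 z [ 0.099 -0.024 -0.995] F [-0.1 -0.3  2.5] T [ 0.1   0.11 -0.02] w 0.837
units dx dy dz [-0.41  0.32  0.14] turn 0.01
```

View pics/s5.png

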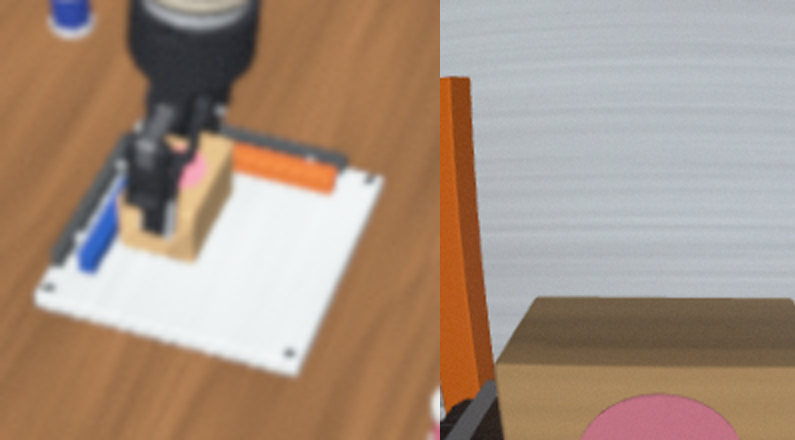

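The block sits on the bed, about 10 mm short of both stops, with the jaws clear above the orange stop. Next I'll push in small steps.

Emit:
arm_command:
  motion:
    - {"grip": 0.6, "dx": -0.1, "dy": 0.08, "dz": 0.02, "turn": 0}
    - {"grip": 0.6, "dx": -0.1, "dy": 0.08, "dz": 0.02, "turn": 0}
    - {"grip": 0.6, "dx": -0.1, "dy": 0.06, "dz": 0.02, "turn": 0}

```text
time_s: 16.8
eef_pos: [0.6201, -0.0594, 0.0297]
ee_rot: [0.042, 0.71, 0.702, 0.027]
ft_force: [-3.6, 5.3, 8.6]
width: 0.834
```

```bash
python3 -c "
from h import *
go((.6237,-.0640,.0290),89.2)"
```

```text
t 16.8 pos [ 0.6201 -0.0594  0.0297] yaw 89.25 z [ 0.097 -0.021 -0.995] F [-3.6  5.3  8.6] T [0.73 0.61 0.19] w 0.834
units dx dy dz [-0.15  0.12  0.04] turn 0.01
```

Emit:
arm_command:
  motion:
    - {"grip": 0.6, "dx": -0.08, "dy": 0.06, "dz": -0.04, "turn": 0}
    - {"grip": 0.6, "dx": -0.06, "dy": 0.06, "dz": 0, "turn": 0}

```text
time_s: 17.0
eef_pos: [0.6205, -0.0631, 0.0298]
ee_rot: [0.038, 0.71, 0.702, 0.025]
ft_force: [-6.1, 6.4, 10.7]
width: 0.842
```

```bash
python3 - <<'E'
from h import *
go((.6237,-.0640,.0290),89.2)
a=viewer.camera("scene");c=viewer.camera("wrist")
A=cv2.resize(a[180:245,195:285,::-1],None,fx=6,fy=6,interpolation=cv2.INTER_CUBIC)[:,:540]
C=cv2.resize(c[40:260,150:280,::-1],(230,390),interpolation=cv2.INTER_CUBIC)
cv2.imwrite("pics/s6.png",np.hstack([A,C]))
E
```

```text
t 17.0 pos [ 0.6205 -0.0631  0.0298] yaw 89.29 z [ 0.089 -0.02  -0.996] F [-6.1  6.4 10.7] T [0.86 0.73 0.2 ] w 0.842
units dx dy dz [-0.03  0.1   0.04] turn 0.02
```

View pics/s6.png

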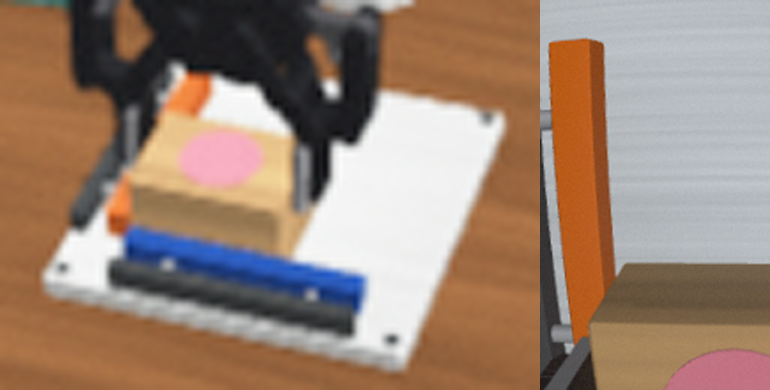

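Emit:
arm_command:
  motion:
    - {"grip": 0.6, "dx": 0, "dy": 0.03, "dz": -0.05, "turn": 0}

```text
time_s: 17.2
eef_pos: [0.6201, -0.0632, 0.0305]
ee_rot: [0.037, 0.71, 0.702, 0.024]
ft_force: [-2.2, -0.3, -2.0]
width: 0.835
```

```bash
python3 - <<'E'
from h import *
go((.6237,-.0640,.0290),89.2)
E
```

```text
t 17.2 pos [ 0.6201 -0.0632  0.0305] yaw 89.31 z [ 0.087 -0.02  -0.996] F [-2.2 -0.3 -2. ] T [0.09 0.51 0.06] w 0.835
units dx dy dz [-0.03  0.12  0.06] turn 0.02
```

Emit:
arm_command:
  motion:
    - {"grip": 0.6, "dx": -0.08, "dy": 0.05, "dz": 0.01, "turn": 0}
    - {"grip": 0.6, "dx": -0.08, "dy": 0.05, "dz": 0.0, "turn": 0}

```text
time_s: 17.4
eef_pos: [0.6213, -0.0667, 0.0302]
ee_rot: [0.035, 0.711, 0.702, 0.023]
ft_force: [-4.9, 7.0, 7.2]
width: 0.84
```

```bash
python3 - <<'E'
from h import *
go((.6237,-.0640,.0290),89.2)
for i in range(3):
    c=viewer.camera("wrist"); s=get_state(); print(s["ft_force"].round(1))
cv2.imwrite("pics/w7.png",cv2.resize(c[100:250,130:290,::-1],(800,750)[:2],interpolation=cv2.INTER_CUBIC)[:600])
# intensity profiles across stop rows
for v in range(70,200,10):
    row=c[v,130:220].astype(int); print(v,"".join("O" if p[0]-p[2]>90 else ("d" if p.sum()<210 else ("b" if p[0]-p[2]>25 else ".")) for p in row))
E
```

```text
t 17.4 pos [ 0.6213 -0.0667  0.0302] yaw 89.29 z [ 0.082 -0.017 -0.997] F [-4.9  7.   7.2] T [0.9  0.76 0.22] w 0.84
units dx dy dz [0.09 0.08 0.04] turn 0.02
[-4.4  5.5  4.8]
[-5.4  4.7  4.7]
[-4.7  4.8  4.8]
70 bbbdddddddddddddddddddddd......OOOOOOOOOOOOOOOOOOOOOOOOOOOOOOO............................
80 bbbddddddddddddd.dddddddd......bOOOOOOOOOOOOOOOOOOOOOOOOOOOOOO............................
90 bbdddddddddddddddddddddddd......OOOOOOOOOOOOOOOOOOOOOOOOOOOOOOb...........................
100 bbbbdddddddddddddddddddddd......OOOOOOOOOOOOOOOOOOOOOOOOOOOOOOb...........................
110 bbbbbdddddddddddddddd...........bOOOOOOOOOOOOOOOOOOOOOOOOOOOOOb...........................
120 bbbbbddddddddddddddddddddddd.....bOOOOOOOOOOOOOOOOOOOOOOOOOOOOOb..........................
130 bbbbbbdddddddddddddddddddddd......OOOOOOOOOOOOOOOOOOOOOOOOOOOOOb..........................
140 bbbbbbbdddddddddddd.ddddddddd.....bOOOOOOOOOOOOOOOOOOOOOOOOOOOOO..........................
150 bbbbbbbbddddddddddddddddddddd......bOOOOOOOOOOOOOOOOOOOOOOOOOOOOb.........................
160 bbbbbbbbddddddddddddd.dddddddd......OOOOOOOOOOOOOOOOOOOOOOOOOOOObb........................
170 bbbbbbbbbbddddddddd.ddddddddddd......OOOOOOOOOOOOOOOOOOOOOOOOOOOOb........................
180 bbbbbbbbbbbddddddddddddddddddddd......OOOOOOOOOOOOOOOOOOOOOOOOOOOOb.......................
190 bbbbbbbbbbbbdddd.dddddd.ddddddddd......OOOOOOOOOOOOOOOOOOOOOOOOOOObbbbbbbbbbbbbbbbbbbbbbbb
```

```bash
cat >> h.py <<'E'
def orange(c):
    out=[]
    for v in range(70,186,3):
        row=c[v,130:225].astype(int); O=np.where(row[:,0]-row[:,2]>60)[0]; O=O[O>28]
        if len(O)<10: continue
        l=O[0]; D=[i for i in range(5,l) if row[i].sum()<240]
        dk=D[-1]+.5; rt=O[np.where(np.diff(np.r_[O,999])>2)[0][0]]+.5
        f=lambda u,z:wbp((130+u,v),z)[:2]
        a,b,l2=f(dk,.012),f(rt,.012),f(l-.5,.028)
        out.append((v,(b-a)[1]*1e3,(l2-a)[1]*1e3))
    o=np.array(out); print("face-bracket (21-d)",np.median(o[:,1]).round(2),"back-bracket (9-d)",np.median(o[:,2]).round(2), o[:,1].std().round(2))
E
python3 - <<'E'
from h import *
c=viewer.camera("wrist"); orange(c)
E
```

```text
face-bracket (21-d) 20.4 back-bracket (9-d) 9.23 1.13
```

View pics/w7.png

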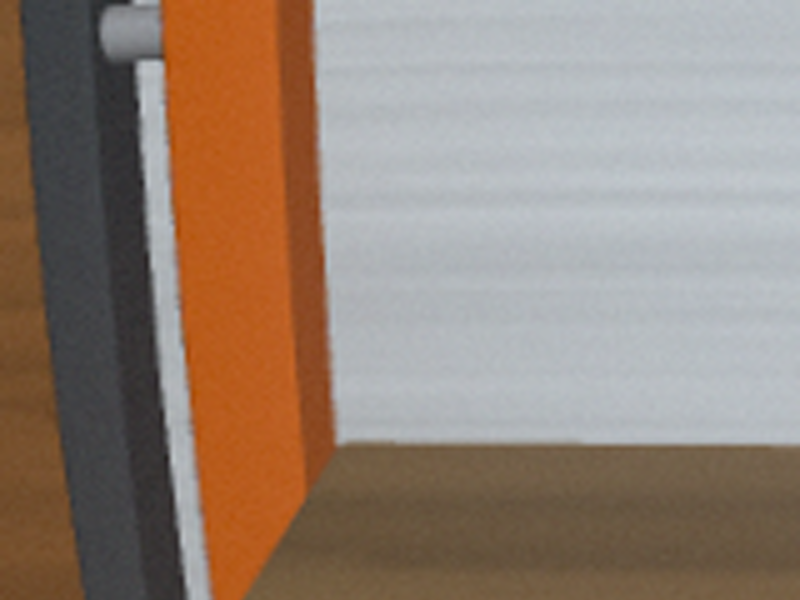

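Crop: the block's lower corner just meets the orange stop's foot at (335,445). The measured gap says the orange stop has given only about 0.3 mm, so keep pushing with less downforce.

Emit:
arm_command:
  motion:
    - {"grip": 0.6, "dx": -0.1, "dy": 0.06, "dz": -0.03, "turn": 0}
    - {"grip": 0.6, "dx": -0.1, "dy": 0.06, "dz": -0.03, "turn": 0}
  squeeze: 30

```text
time_s: 17.8
eef_pos: [0.6215, -0.0699, 0.0308]
ee_rot: [0.03, 0.711, 0.702, 0.022]
ft_force: [-3.1, 7.9, 0.8]
width: 0.832
```

```bash
python3 - <<'E'
from h import *
c=viewer.camera("wrist"); go((.6237,-.0640,.0290),89.2); orange(c)
E
```

```text
t 17.85 pos [ 0.6215 -0.0701  0.0308] yaw 89.25 z [ 0.074 -0.012 -0.997] F [-3.7  6.4  2. ] T [1.14 0.65 0.2 ] w 0.831
units dx dy dz [0.2  0.07 0.06] turn 0.01
face-bracket (21-d) 17.6 back-bracket (9-d) 6.21 0.98
```

```bash
cat >> h.py <<'E'
def blue(cam):
    up=lambda im:cv2.resize(im[:,:,::-1],(800,600),interpolation=cv2.INTER_CUBIC)
    a=cv2.imread(f"pics/{cam}0.png").astype(np.float32); b=up(viewer.camera(cam)).astype(np.float32)
    cv2.imwrite(f"pics/{cam}_last.png",b)
    c=viewer.calibration(cam);K,R,t=map(np.array,(c["intrinsics"],c["R"],c["t"]))
    pr=lambda X:(lambda x:x[:2]/x[2]*1.5625)(K@(R@np.array(X)+t))
    ctr=pr((.652,-.04,.02)); g=pr((.662,-.04,.02))-ctr  # px per 10 mm
    u,v=ctr.astype(int); cen=[]
    for im in (a,b):
        s=im[v-30:v+30,u-60:u+60]; w=np.clip(s[...,0]-s[...,2]-50,0,None)
        w[:, :]*=1; Y,X=np.mgrid[:60,:120]; cen.append(np.array([(w*X).sum(),(w*Y).sum()])/w.sum()); tot=w.sum(); cen[-1]=np.r_[cen[-1],tot]
    d=(cen[1]-cen[0])[:2]; print(cam,"ctr",ctr.round(1),"px/10mm",g.round(2),"shift px",d.round(2),"mm",(d@g/(g@g)*10).round(2),"weights",cen[0][2],cen[1][2])
E
python3 - <<'E'
from h import *
blue("scene"); blue("side")
E
```

```text
scene ctr [368.4 351.1] px/10mm [-1.89  3.9 ] shift px [-0.8   0.93] mm 2.72 weights 33721.0 32218.0
side ctr [319.  282.8] px/10mm [-5.73 -1.43] shift px [-8.75  9.95] mm 10.3 weights 32311.0 19554.0[ WARN:0@1.087] global loadsave.cpp:1063 imwrite_ Unsupported depth image for selected encoder is fallbacked to CV_8U.
```

```bash
python3 - <<'E'
from h import *
a=cv2.imread("pics/scene0.png").astype(np.float32)
b=np.mean([cv2.resize(viewer.camera("scene")[:,:,::-1],(800,600),interpolation=cv2.INTER_CUBIC).astype(np.float32) for _ in range(4)],0)
def prof(im,u): # blueness-weighted row centroid over column band
    s=im[325:385,u:u+8].mean(1); w=np.clip(s[:,0]-s[:,2]-40,0,None); return (w*np.arange(60)).sum()/w.sum()
def dark(im,u):
    s=im[325:395,u:u+8].mean(1).sum(1); w=np.clip(250-s,0,None); return (w*np.arange(70)).sum()/w.sum()
# vertical shift at fixed column for +x motion: bar slope
us=range(342,396,8); y0=[prof(a,u) for u in us]; y1=[prof(b,u) for u in us]
sl=np.polyfit(us,y0,1)[0]; dv=3.9+1.89*sl
print("blue dy",np.round(np.subtract(y1,y0),2),"slope",sl.round(3),"mm",(np.mean(np.subtract(y1,y0))/dv*10).round(2))
print("bracket dy",[round(float(dark(b,u)-dark(a,u)),2) for u in us])
go((.6237,-.064,.029),89.2); orange(viewer.camera("wrist"))
E
```

```text
blue dy [1.29 1.12 0.96 1.11 1.03 1.39 0.92] slope 0.214 mm 2.6
bracket dy [0.68, 0.51, 1.13, 1.24, 1.23, 0.3, 1.27]
t 18.15 pos [ 0.6215 -0.07    0.0308] yaw 89.26 z [ 0.074 -0.012 -0.997] F [-4.4  6.   2. ] T [1.08 0.72 0.17] w 0.838
units dx dy dz [0.2  0.07 0.06] turn 0.01
face-bracket (21-d) 17.14 back-bracket (9-d) 5.63 1.13
```

```bash
python3 - <<'E'
from h import *
a=viewer.camera("scene");c=viewer.camera("wrist")
A=cv2.resize(a[185:245,195:275,::-1],(560,420),interpolation=cv2.INTER_CUBIC)
C=cv2.resize(c[100:250,140:225,::-1],(238,420),interpolation=cv2.INTER_CUBIC)
cv2.imwrite("pics/f.png",np.hstack([A,C]))
E
```

```text
(no output)
```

View pics/f.png

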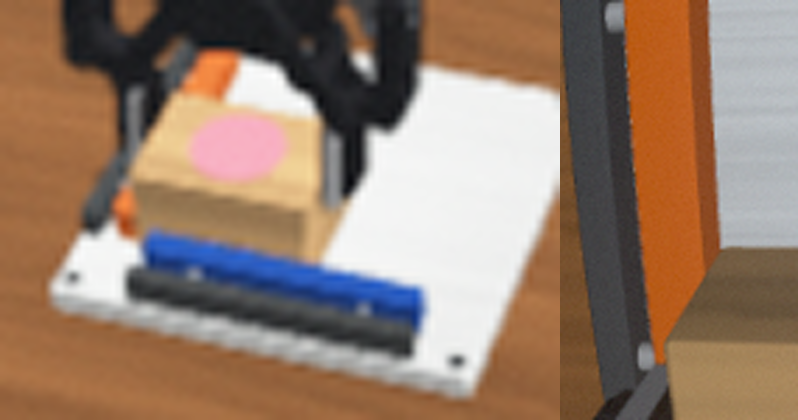

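The orange stop's gap to its bracket has clearly narrowed, with the block end flush against it. In the scene crop the block's long side sits flush along the blue bar, (140,230)–(330,260). Handing in.

```bash
python3 -c "
from h import *
print(r.hand_in()); go((.6237,-.064,.029),89.2)"
```

```text
the job is handed in; nothing more can be done
None
the job is handed in; nothing more can be done
```

I pressed the white, yellow and green keys in that order, then pushed the pale block into the corner and handed in at about 18.3 s of the 67 s. The arm was still holding the block against both stops.

**Keys:** each was driven to a tool height of about 37.5 mm, its fully-down level, at 33–46 N on the fingertips. I lifted clear after each one and never pressed the red key. I inferred the full press from height and force; no reading of the keys themselves was available.

**Stops:**
- **Orange:** it gave about 3 to 3.5 mm, measured against its bracket in the wrist view.
- **Blue:** it gave about 2.6 to 2.7 mm, measured from its shift in the scene view. This is less certain: the bracket I used as a fixed reference also seemed to move, probably because the dark-pixel mask caught the blue bar, and the side view was blocked.
- **Push forces:** about 4 N on the blue side and 6 N on the orange side, with about 2 N down. Some of that is friction.

**Flatness and angle:** the gripper leaned about 4° by the end, so I let the block settle on the bed and gripped it again by its ends. It could still be tilted by up to about 1°. The gripper's angle matched the bed to within about half a degree.

I did not touch the other items on the table. I did not take a full picture at the end to confirm that.

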